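# Let two tins of tomatoes out of the tin dispenser

### The arm

A 7-joint arm with a two-finger parallel gripper is mounted at the origin on a cart in front of the work surface, level with it; the furniture and walls round the work are solid. World frame = base frame: x ahead of the robot, y to its left, z up, the work surface at z = 0. Lengths are in m, angles in rad, forces in N, time in s.
With the tool pointing down it reaches from about 0.425 to 0.825 m from the base axis. Payload 3.6 kg.
Tool frame: the origin (TCP) lies midway between the tips of the shut fingers; the grasp point (between the pads) lies 19 mm behind it (manip.grasp_offset is the distance from the TCP to the grasp point, in m); z points along the fingers, y is the line along which they close (so a half turn about z gives the same grasp; the last joint's range is limited). The gripper opens to 93 mm and grips with 3 to 60 N. Pads are 15 mm wide; open, the fingers measure 128 mm over their backs; the gripper's body (75 mm by 188 mm) begins 65 mm behind the grasp point.
Start: joints at [1.286, 0.615, -0.013, 1.423, 0.008, 1.103, -0.04], TCP at [0.166, -0.628, 0.219] pointing down, gripper open.
Joint ranges: [-3.12, 3.12], [-0.3, 2.06], [-1.34, 1.32], [0.26, 2.42], [-1.36, 4.5], [0.01, 1.98], [-2.84, 2.84]. Speed limits (rad/s): [2.79, 2.79, 3.14, 3.14, 3.14, 3.14, 3.14].

### API

Orientations are given as a rotation vector (axis times angle).
In Python, from bench import manip gives the robot as it stands.
- The arm moves only by the tool move_arm, never from a script. Its argument "rows" is one flat list of numbers, 6 for each row, row after row: the shift along the world's x, y, z in m, then the turn, a rotation vector about the world's x, y, z in rad. A call has 1 to 20 rows; each row is the pose to reach, as a shift and turn from the pose commanded when the call began; what a row does not reach only later rows make up. A row lasts 1/8 s, in which the tool goes at most 62.5 mm and 10.7 degrees, less where a joint would pass 70% of its speed; a pose out of reach is approached as far as the arm can. A call with a gripper value outside its range is refused whole. "gripper" is the closure, from -1 (fully open) to 1 (shut), so that 0 is half open, set as the call begins (left out, the last holds). The fingers move at their own pace and stop on an object; the grip force is fixed at half the most. Time passes only in rows, so rows that repeat a pose let the fingers close. It gives the time, the measured TCP pose, the force, the opening and the grip force at its end, in the units of the state.
- manip.sense(): the state, without advancing time (a new reading comes with each control period).
- manip.grab_frame(name): name is "scene" or "side" or "wrist"; returns the picture (480x640x3 uint8, red, green, blue); there is no depth.
- manip.camera_info(name): a dict with "mtx" (3x3 intrinsics, pixels), "pose" (4x4, takes a point from camera to world coordinates); the wrist camera has in their place "T_tool_cam" (4x4, takes a point from camera to tool coordinates, whose origin is the TCP and whose axes are the flange's). Camera axes: x right, y down, z forward; pixel columns grow to the right and rows downward; lengths in m; the calibration is good to about 2 mm. A picture is of the moment at which its call begins: read the wrist's pose just before it. camera_info takes no time and is no camera call.
- manip.sign_off(): hands the job in; it is judged then, once.
Trained networks look in the newest picture that a camera, given by its name, has taken for a name from the list of things; names that differ only in an ending like _2 or _b are one class to them, and where a whole thing is asked for, a point or a joint stands for the part that bears it (a point fixed in the world has none). Each returns a list of dicts, best first, with "conf" (0 to 1); they miss things now and then, are a little off and sometimes report something else, mostly with a low value. They report only what shows in the picture. A call takes as long as a camera call. They do not tell look-alikes from the thing itself.
- manip.boxes_of(camera, name): "pixel" ([row, column] in pixels, amid what is visible of it).
The state is a dict: "time_s": time; "q": joint angles; "qvel": joint speeds; "effort": joint torques, N m; "tool_pos": TCP position; "tcp_rot": TCP orientation; "contact_force": force on the tool from outside, world axes, zero at the start; "torque": the same for the moment, N m; "grip_width": finger opening in m; "gripper_force": force on a finger pad.
Only numpy, scipy, OpenCV 4.12 (cv2) and the standard library are available. Lean on these libraries where they do the work, as an engineer would, in place of code of your own. Each camera call takes 0.05 s, during which the arm holds its last target. There are 200 camera calls.

### The job

Two small red-labelled tins of tomatoes are wanted for the sauce: let them out into the front tray of their gravity-feed tin dispenser, one at a time. For each tin, push the black paddle at the back of that dispenser's rocker right down, so that the gate bar lifts and the front tin rolls out, then let the rocker come fully back up so that the next tin rolls down to the gate. Do not touch or lift any tin yourself, let only two out, and leave the dispenser with the green-labelled tins alone and everything else standing where it is.

Things in the scene. Friction and masses are not known exactly. Their poses are not given: they have to be found in the camera images.
- red_dispenser: white wire tin track on legs, fixed, 280 x 105 mm; may stand left or right. Origin on the worktop midway along; x from front tray to back, y across, z up. Floor 50 mm high at x = 0, falling 10 degrees to the front; side rails 28 mm. Front lip x = -142 mm, back stop +131. The rocker's arms run outside the rails; its axle lies along y at x = 52, z = 90 mm. Holds tomato tins with red labels.
- red_lever (a joint): rocker angle (rad): 0 at rest (paddle up, gate down, held by a spring), grows as the paddle is pressed, 0.36 at the hard stop. The gate lets the front tin go at about 0.25; two pins rising through the track then hold the next tin. Paddle force about 4 N all the way, up to 8 N if the finger drags on it; let go, it rises to 0 by itself.
- red_paddle (a point): centre of the upper face of the black ribbed paddle (30 mm along x, 40 across, 6 thick); moves with the rocker. At rest at x = 141, y = 0, z = 150 mm of its dispenser, 89 mm behind and 60 mm above the axle, face rising 10 degrees to the back; it swings about the axle and at the stop is 16 mm farther back, 35 mm lower, face falling 10 degrees to the back.
- red_gate (a point): middle of the gate bar when down (steel bar, 5 mm thick, across the track); fixed to the dispenser at x = -33, z = 81 mm, it does not follow the rocker
- red_tin_1: front tin, lying against the gate bar at the start, red label: diameter 52 mm, length 66 mm, about 190 g, lying across the track; origin at its centre, y along its axis (it turns as it rolls). Centre at the gate: x = -4 mm of its dispenser; settled in the front tray: x = -115 mm (first out), -63 mm (second out).
- red_tin_2: second tin, touching the first, red label: diameter 52 mm, length 66 mm, about 190 g, lying across the track; origin at its centre, y along its axis (it turns as it rolls). Centre at the gate: x = -4 mm of its dispenser; settled in the front tray: x = -115 mm (first out), -63 mm (second out).
- red_tin_3: third and last tin, red label: diameter 52 mm, length 66 mm, about 190 g, lying across the track; origin at its centre, y along its axis (it turns as it rolls). Centre at the gate: x = -4 mm of its dispenser; settled in the front tray: x = -115 mm (first out), -63 mm (second out).
- green_dispenser: second dispenser, the same in every size and axis as red_dispenser, beside it. Holds tins with green labels, to be left alone.
- green_lever (a joint): rocker angle of the other dispenser, as for red_lever; must stay at rest
- green_paddle (a point): paddle of the green tins' rocker, as red_paddle
- green_gate (a point): middle of the gate bar when down (steel bar, 5 mm thick, across the track); fixed to the dispenser at x = -33, z = 81 mm, it does not follow the rocker
- green_tin_1: front tin, lying against the gate bar at the start, green label: diameter 52 mm, length 66 mm, about 190 g, lying across the track; origin at its centre, y along its axis (it turns as it rolls). Centre at the gate: x = -4 mm of its dispenser.
- green_tin_2: second tin, touching the first, green label: diameter 52 mm, length 66 mm, about 190 g, lying across the track; origin at its centre, y along its axis (it turns as it rolls). Centre at the gate: x = -4 mm of its dispenser.
- green_tin_3: third and last tin, green label: diameter 52 mm, length 66 mm, about 190 g, lying across the track; origin at its centre, y along its axis (it turns as it rolls). Centre at the gate: x = -4 mm of its dispenser.
- salt: grey salt shaker, 44 mm wide, 90 mm high; bystander, origin at the centre of its underside
- spice_a: glass spice jar with red cap, 45 mm wide, 106 mm high; bystander, origin at the centre of its underside
- spice_b: glass spice jar with red cap, 45 mm wide, 106 mm high; bystander, origin at the centre of its underside
- jam: jam jar with white lid, 69 mm wide, 99 mm high; bystander, origin at the centre of its underside
- onion: red onion, 67 mm, on the chopping board; bystander, origin at the centre of its underside
- garlic: garlic bulb, 60 mm, on the chopping board; bystander, origin at the centre of its underside
- lemon: lemon, 76 mm long, on the chopping board; bystander, origin at the centre of its underside
Not all that is in view belongs to the job. What is shaped like the red_tin_3 but purple is not meant.

How it is judged:
On the way, in this order (a step that is already met when the one before it is completed fails the run):
1. the first red tin has rolled out under the lifted gate while the second is held back (x of red_tin_1 in the frame of red_dispenser below -0.052 m and x of red_tin_2 in the frame of red_dispenser above 0.02 m), for 0.05 s.
2. the rocker is back up, the first tin lies in the front tray and the second has come to the gate (value of joint red_lever below 0.05 rad and x of red_tin_1 in the frame of red_dispenser below -0.1 m and x of red_tin_2 in the frame of red_dispenser between -0.02 and 0.008 m), for 0.2 s.
3. the second red tin has rolled out under the gate while the third is held back (x of red_tin_2 in the frame of red_dispenser below -0.052 m and x of red_tin_3 in the frame of red_dispenser above 0.02 m), for 0.05 s.
At the end, for the whole second after the job is handed in: Two red tins lie at rest in the front tray of their dispenser (centres 105 to 125 mm and 53 to 75 mm in front of its origin), the third lies at rest at the gate (within about 12 mm), the red rocker is back up (under 0.05 rad), the green rocker too, and the green tins are where they were (10 mm) (value of joint each of red_lever, green_lever below 0.05 rad and x of red_tin_1 in the frame of red_dispenser between -0.125 and -0.105 m and x of red_tin_2 in the frame of red_dispenser between -0.075 and -0.053 m and x of red_tin_3 in the frame of red_dispenser between -0.02 and 0.008 m and z of each of red_tin_1, red_tin_2, red_tin_3 in the frame of red_dispenser below 0.085 m and linear speed of each of red_tin_1, red_tin_2, red_tin_3 below 0.02 m/s and distance of each of green_tin_1, green_tin_2, green_tin_3 from where it was at the start of the episode below 0.01 m); the robot touches nothing.
It fails at once if a third red tin is let out (x of red_tin_3 in the frame of red_dispenser below -0.03 m).
It fails at once if the rocker of the green tins is pressed (value of joint green_lever above 0.1 rad).
It fails at once if a tin is touched by the robot (contact force between any of the fingers, the arm and red_tin_1 above 0.5 N or contact force between any of the fingers, the arm and red_tin_2 above 0.5 N or contact force between any of the fingers, the arm and red_tin_3 above 0.5 N or contact force between any of the fingers, the arm and green_tin_1 above 0.5 N or contact force between any of the fingers, the arm and green_tin_2 above 0.5 N or contact force between any of the fingers, the arm and green_tin_3 above 0.5 N).
It fails at once if a tin is lifted off its track (z of any of red_tin_1, red_tin_2, red_tin_3 in the frame of red_dispenser above 0.12 m or z of any of green_tin_1, green_tin_2, green_tin_3 in the frame of green_dispenser above 0.12 m).
It fails at once if a bystander is shifted by more than 25 mm (distance of any of salt, spice_a, spice_b, jam, onion, garlic, lemon from where it was at the start of the episode above 0.025 m).
It also fails if it takes over 42 s, if anything falls off the work surface, if the arm or the gripper's body presses on something with over 40 N, if the wrist force passes 120 N, or if a joint passes its speed limit or range.

## Working session

There is one attempt and no reset: what is moved stays moved. The work goes in short steps, Python scripts to look and compute and a tool call to move; the robot and the scene stay as the last step left them, time stands still between calls to the robot, and variables do not carry over. Pictures are saved under pics/ and viewed, at most 10 in all, crops included, and the job is handed in when it is done.

Besides the shell and the picture viewer there is one more tool, called as name(argument=value, ...) on one line, values as JSON. move_arm: Moves the arm, as the interface text tells. Its arguments: {"type":"object","properties":{"rows":{"type":"array"},"gripper":{"type":"number"}},"required":["rows"]}

```bash
mkdir -p pics; cat > h.py <<'E'
import numpy as np, cv2
from bench import manip
def ray(cam,px):
    c=manip.camera_info(cam); K=np.array(c["mtx"]); T=np.array(c["pose"])
    d=T[:3,:3]@np.linalg.solve(K,[px[1],px[0],1]); return T[:3,3],d
def onplane(cam,px,z):
    o,d=ray(cam,px); return o+d*(z-o[2])/d[2]
def proj(cam,P):
    c=manip.camera_info(cam); K=np.array(c["mtx"]); T=np.array(c["pose"])
    p=K@(T[:3,:3].T@(np.array(P)-T[:3,3])); return p[1]/p[2],p[0]/p[2]
def tri(a,pa,b,pb):
    o1,d1=ray(a,pa);o2,d2=ray(b,pb)
    s=np.linalg.lstsq(np.c_[d1,-d2],o2-o1,rcond=None)[0]
    A,B=o1+s[0]*d1,o2+s[1]*d2; return (A+B)/2,np.linalg.norm(A-B)
E
python3 - <<'E'
from h import *
np.set_printoptions(precision=3,suppress=True)
for c in("scene","side"):
    im=manip.grab_frame(c); cv2.imwrite(f"pics/{c}0.png",im[:,:,::-1])
    print(c,np.array(manip.camera_info(c)["pose"]))
    for n in("red_paddle","red_gate","red_tin_1","red_dispenser","green_tin_1"):
        print(n,[(np.round(d["pixel"]).tolist(),round(d["conf"],2)) for d in manip.boxes_of(c,n)])
s=manip.sense();print(s["tool_pos"],s["tcp_rot"],s["time_s"])
E
```

```text
scene [[-0.506 -0.421  0.753 -0.568]
 [-0.862  0.263 -0.433  0.624]
 [-0.016 -0.868 -0.496  0.803]
 [ 0.     0.     0.     1.   ]]
red_paddle [([228.0, 263.0], 0.6), ([266.0, 282.0], 0.2)]
red_gate [([283.0, 292.0], 0.7)]
red_tin_1 [([275.0, 230.0], 0.86), ([252.0, 272.0], 0.85), ([264.0, 281.0], 0.63), ([244.0, 270.0], 0.59), ([254.0, 303.0], 0.53)]
red_dispenser [([277.0, 289.0], 0.64), ([289.0, 178.0], 0.49), ([216.0, 400.0], 0.33)]
green_tin_1 [([232.0, 386.0], 0.62), ([219.0, 381.0], 0.62), ([213.0, 373.0], 0.61), ([241.0, 385.0], 0.45)]
side [[ 0.94  -0.125  0.318  0.029]
 [-0.342 -0.385  0.857 -1.259]
 [ 0.016 -0.914 -0.405  0.707]
 [ 0.     0.     0.     1.   ]]
red_paddle [([198.0, 342.0], 0.68)]
red_gate [([231.0, 310.0], 0.73)]
red_tin_1 [([212.0, 330.0], 0.7), ([251.0, 343.0], 0.66), ([219.0, 313.0], 0.65), ([278.0, 372.0], 0.62), ([224.0, 296.0], 0.5)]
red_dispenser [([229.0, 312.0], 0.95), ([315.0, 406.0], 0.58)]
green_tin_1 [([273.0, 359.0], 0.81), ([268.0, 375.0], 0.75), ([282.0, 342.0], 0.65)]
[ 0.166 -0.628  0.219] [-3.115 -0.404  0.   ] 0.6
```

View pics/scene0.png

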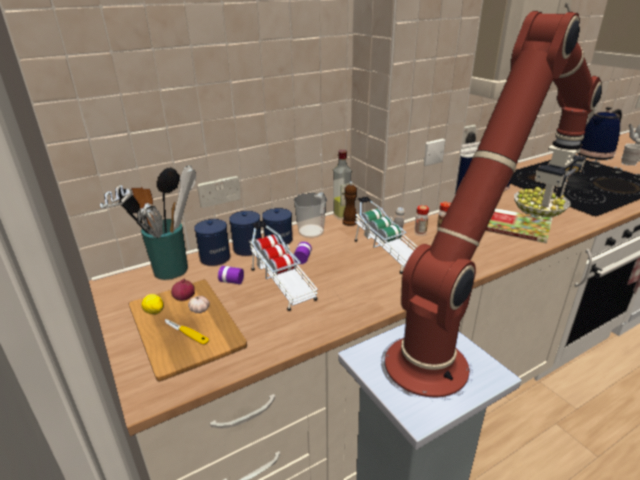

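View pics/side0.png

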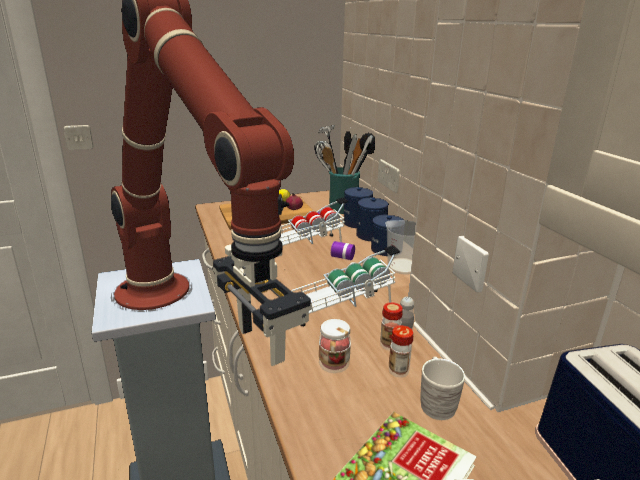

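Scene: red dispenser about (265,283), tins (244,268)–(258,285), tray (290,298), back end up by the canisters about (233,255). The green dispenser is at (230,385), and the purple look-alike tins at (274,231) and (252,303). Side: red dispenser (225,312), green (285,350), purple (250,343). Next I crop the red dispenser close up in both views.

```bash
python3 - <<'E'
from h import *
np.set_printoptions(precision=3,suppress=True)
a=cv2.imread("pics/scene0.png")[210:315,225:335]; b=cv2.imread("pics/side0.png")[185:255,270:360]
a=cv2.resize(a,(440,420),interpolation=cv2.INTER_CUBIC);b=cv2.resize(b,(360,280),interpolation=cv2.INTER_CUBIC)
o=np.zeros((420,800,3),np.uint8);o[:,:440]=a;o[:280,440:]=b;cv2.imwrite("pics/crop1.png",o)
print(tri("scene",(228,263),"side",(198,342)))
print(tri("scene",(283,292),"side",(231,310)))
for p in [(252,272),(264,281),(244,270)]: print(onplane("scene",p,.085))
for p in [(212,330),(219,313),(224,296)]: print(onplane("side",p,.085))
E
```

```text
(array([0.625, 0.142, 0.147]), np.float64(0.023838843472951364))
(array([0.493, 0.125, 0.032]), np.float64(0.06827778628211639))
[0.55  0.146 0.085]
[0.472 0.153 0.085]
[0.598 0.13  0.085]
[0.615 0.205 0.085]
[0.536 0.163 0.085]
[0.469 0.139 0.085]
```

View pics/crop1.png

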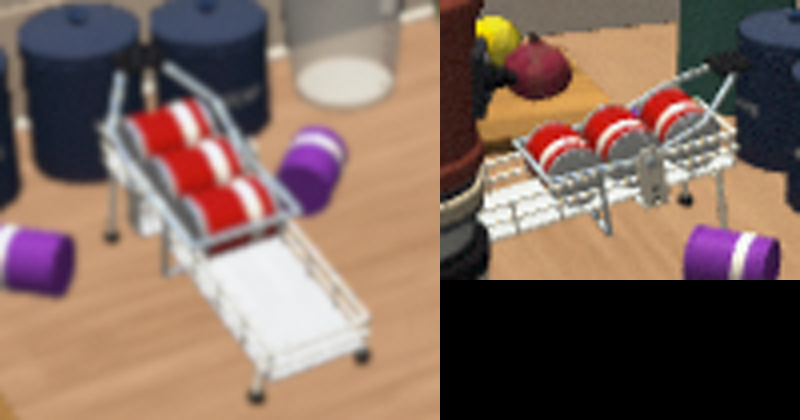

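```bash
cat > fit.py <<'E'
from h import *
from scipy.optimize import least_squares
np.set_printoptions(precision=4,suppress=True)
def W(p,l):
    c,s=np.cos(p[2]),np.sin(p[2]); return np.array([p[0]+c*l[0]-s*l[1],p[1]+s*l[0]+c*l[1],l[2]])
if __name__=="__main__":
    L=[("scene",(224,261),(.141,0,.15)),("side",(201,341),(.141,0,.15)),
     ("scene",(263.5,282),(-.004,0,.0757)),("scene",(252.5,274),(.047,0,.085)),("scene",(242,267),(.098,0,.094)),
     ("side",(223.5,299),(-.004,0,.0757)),("side",(218.8,314),(.047,0,.085)),("side",(213,330.5),(.098,0,.094)),
     ("scene",(304,302.4),(-.142,0,0))]
    f=lambda p:np.ravel([np.subtract(proj(c,W(p,l)),px) for c,px,l in L])
    r=least_squares(f,[.55,.15,0],loss="soft_l1",f_scale=1.5)
    print(r.x); print(f(r.x).reshape(-1,2)); print(W(r.x,(.141,0,.15)),W(r.x,(.157,0,.115)))
E
python3 fit.py
```

```text
[ 0.4904  0.1464 -0.0265]
[[-1.1038 -0.4732]
 [-1.0372  0.915 ]
 [ 0.3387 -0.9249]
 [ 1.1423 -0.0532]
 [ 2.0181  0.1677]
 [ 1.6134  1.4514]
 [ 2.0771  1.0468]
 [ 3.7819 -1.0626]
 [ 4.5517  0.473 ]]
[0.6313 0.1426 0.15  ] [0.6473 0.1422 0.115 ]
```

```bash
python3 - <<'E'
from h import *
np.set_printoptions(precision=3,suppress=True)
print(np.array(manip.camera_info("wrist")["T_tool_cam"]))
for n,p in dict(crock=(275,170),can1=(262,213),can2=(252,245),can3=(240,278),glass=(234,310),bottle=(216,340)).items(): print(n,onplane("scene",p,0))
for n,p in dict(can1=(225,211),can2=(216,243),can3=(213,276),glass=(197,310),sp=(172,187),bottletop=(152,342)).items(): print(n,onplane("scene",p,.14),onplane("scene",p,.25))
for i in range(1,17):
    a=-1.317+i/16*(1.317+.25); r=.65-.083*min(1,i/16); z=.219+.121*min(1,i/6)
    print(np.round([r*np.cos(a)-.166,r*np.sin(a)+.628,z-.219,0,0,-.285*i/16],3))
E
```

```text
[[-0.    -0.971 -0.24   0.066]
 [ 1.    -0.    -0.     0.002]
 [ 0.    -0.24   0.971 -0.166]
 [ 0.     0.     0.     1.   ]]
crock [0.725 0.431 0.   ]
can1 [0.727 0.287 0.   ]
can2 [0.732 0.169 0.   ]
can3 [0.748 0.034 0.   ]
glass [ 0.725 -0.087  0.   ]
bottle [ 0.793 -0.263  0.   ]
can1 [0.721 0.276 0.14 ] [0.507 0.334 0.25 ]
can2 [0.727 0.164 0.14 ] [0.512 0.24  0.25 ]
can3 [0.689 0.061 0.14 ] [0.48  0.154 0.25 ]
glass [ 0.742 -0.101  0.14 ] [0.525 0.02  0.25 ]
sp [1.236 0.204 0.14 ] [0.937 0.274 0.25 ]
bottletop [ 1.102 -0.472  0.14 ] [ 0.825 -0.29   0.25 ]
[ 0.056  0.023  0.02   0.     0.    -0.018]
[ 0.112  0.052  0.04   0.     0.    -0.036]
[ 0.164  0.086  0.06   0.     0.    -0.053]
[ 0.213  0.125  0.081  0.     0.    -0.071]
[ 0.256  0.169  0.101  0.     0.    -0.089]
[ 0.295  0.216  0.121  0.     0.    -0.107]
[ 0.329  0.266  0.121  0.     0.    -0.125]
[ 0.358  0.319  0.121  0.     0.    -0.142]
[ 0.381  0.373  0.121  0.     0.    -0.16 ]
[ 0.398  0.43   0.121  0.     0.    -0.178]
[ 0.41   0.487  0.121  0.     0.    -0.196]
[ 0.416  0.545  0.121  0.     0.    -0.214]
[ 0.416  0.602  0.121  0.     0.    -0.232]
[ 0.411  0.659  0.121  0.     0.    -0.249]
[ 0.4    0.715  0.121  0.     0.    -0.267]
[ 0.383  0.768  0.121  0.     0.    -0.285]
```

move_arm(rows=[0.055,0.023,0.02,0,0,-0.018,0.11,0.052,0.04,0,0,-0.036,0.164,0.086,0.06,0,0,-0.053,0.213,0.125,0.08,0,0,-0.071,0.256,0.169,0.1,0,0,-0.089,0.295,0.216,0.12,0,0,-0.107,0.329,0.266,0.12,0,0,-0.125,0.358,0.319,0.12,0,0,-0.142,0.381,0.373,0.12,0,0,-0.16,0.398,0.43,0.12,0,0,-0.178,0.41,0.487,0.12,0,0,-0.196,0.416,0.545,0.12,0,0,-0.214,0.416,0.602,0.12,0,0,-0.232,0.415,0.659,0.12,0,0,-0.249,0.414,0.715,0.12,0,0,-0.267,0.414,0.77,0.12,0,0,-0.285,0.414,0.77,0.12,0,0,-0.285,0.414,0.77,0.12,0,0,-0.285], gripper=1)

```text
time_s: 2.85
tool_pos: [0.5798, 0.1407, 0.3386]
tcp_rot: [3.14, -0.043, 0.0]
contact_force: [-0.2, -0.3, -0.3]
grip_width: 0.0006
gripper_force: 0.0
```

```bash
cat >> h.py <<'E'
from scipy.spatial.transform import Rotation as R
_ci=manip.camera_info
def ci(cam):
    c=dict(_ci(cam))
    if cam=="wrist":
        s=manip.sense(); T=np.eye(4); T[:3,:3]=R.from_rotvec(s["tcp_rot"]).as_matrix(); T[:3,3]=s["tool_pos"]; c["pose"]=T@np.array(c["T_tool_cam"])
    return c
manip.camera_info=ci
E
python3 - <<'E'
from fit import *
s=manip.sense();print(s["tool_pos"],s["tcp_rot"],s["time_s"],s["grip_width"],s["contact_force"])
im=manip.grab_frame("wrist"); cv2.imwrite("pics/w1.png",im[:,:,::-1])
for n in("red_paddle","red_tin_1","red_gate","red_dispenser"): print(n,[(np.round(d["pixel"]).tolist(),round(d["conf"],2)) for d in manip.boxes_of("wrist",n)])
p=[.4904,.1464,-.0265]
for l in [(.141,0,.15),(-.004,0,.0757),(.047,0,.085),(.098,0,.094),(-.142,0,.03)]: print(l,proj("wrist",W(p,l)))
E
```

```text
[0.5798 0.1407 0.3386] [ 3.1401 -0.0433  0.0003] 2.85 0.0005840432753496627 [-0.2425 -0.2579 -0.2689]
red_paddle [([188.0, 310.0], 0.6)]
red_tin_1 [([202.0, 410.0], 0.96), ([213.0, 313.0], 0.93), ([207.0, 221.0], 0.92), ([276.0, 320.0], 0.86), ([252.0, 313.0], 0.82), ([296.0, 613.0], 0.41), ([188.0, 313.0], 0.18)]
red_gate [([193.0, 314.0], 0.9)]
red_dispenser [([190.0, 314.0], 0.56)]
(0.141, 0, 0.15) (np.float64(176.20814293918863), np.float64(312.9203711326784))
(-0.004, 0, 0.0757) (np.float64(288.6144201292016), np.float64(314.71626909615674))
(0.047, 0, 0.085) (np.float64(252.0400437388645), np.float64(314.35805706236636))
(0.098, 0, 0.094) (np.float64(211.65751237325676), np.float64(313.9662210624776))
(-0.142, 0, 0.03) (np.float64(364.4056669636657), np.float64(315.65347828593445))
```

View pics/w1.png

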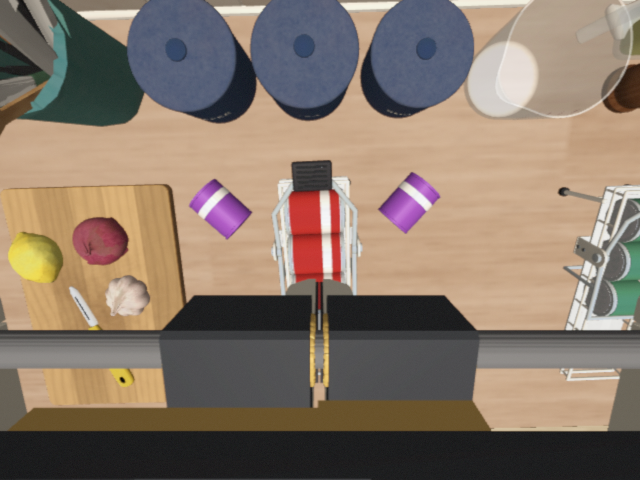

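The wrist view shows the paddle at (176,312), as the fit predicted (176,313). The tins are at (213,317) and (252,317), and the purple decoys at (208,220) and (202,410). I descend to just above the paddle.

move_arm(rows=[0.02,0.001,-0.04,0,0,0.01,0.04,0.001,-0.08,0,0,0.01,0.051,0.002,-0.12,0,0,0.01,0.051,0.002,-0.15,0,0,0.01,0.051,0.002,-0.165,0,0,0.01,0.051,0.002,-0.169,0,0,0.01,0.051,0.002,-0.169,0,0,0.01])

```text
time_s: 3.98
tool_pos: [0.6314, 0.1435, 0.1708]
tcp_rot: [-3.141, 0.027, -0.003]
contact_force: [0.1, -1.0, 0.8]
grip_width: 0.0003
gripper_force: 0.0
```

```bash
python3 - <<'E'
from fit import *
s=manip.sense();print(s["tool_pos"],s["tcp_rot"],s["time_s"],s["contact_force"])
im=manip.grab_frame("wrist")[:,:,::-1]; b=manip.grab_frame("side")[160:240,300:390,::-1]
o=np.zeros((480,800,3),np.uint8);o[:,:440]=im[:,100:540];o[:320,440:]=cv2.resize(b,(360,320),interpolation=cv2.INTER_CUBIC)
cv2.imwrite("pics/w2.png",o)
p=[.4904,.1464,-.0265]
for l in [(.141,0,.15),(.126,-.02,.147),(.126,.02,.147),(.156,-.02,.153),(.156,.02,.153)]: print(l,proj("wrist",W(p,l)))
print("tcp",proj("wrist",s["tool_pos"]))
E
```

```text
[0.6314 0.1435 0.1708] [-3.1409  0.0273 -0.0031] 3.975 [ 0.0972 -1.0096  0.7734]
(0.141, 0, 0.15) (np.float64(283.56908336212973), np.float64(318.4025526180958))
(0.126, -0.02, 0.147) (np.float64(306.763241894768), np.float64(352.88493394321506))
(0.126, 0.02, 0.147) (np.float64(306.16813432374516), np.float64(283.4883536553607))
(0.156, -0.02, 0.153) (np.float64(259.44448669550485), np.float64(355.6736295914125))
(0.156, 0.02, 0.153) (np.float64(258.7966165858023), np.float64(281.5737258881614))
tcp (np.float64(297.4434247460505), np.float64(316.55670241761896))
```

View pics/w2.png

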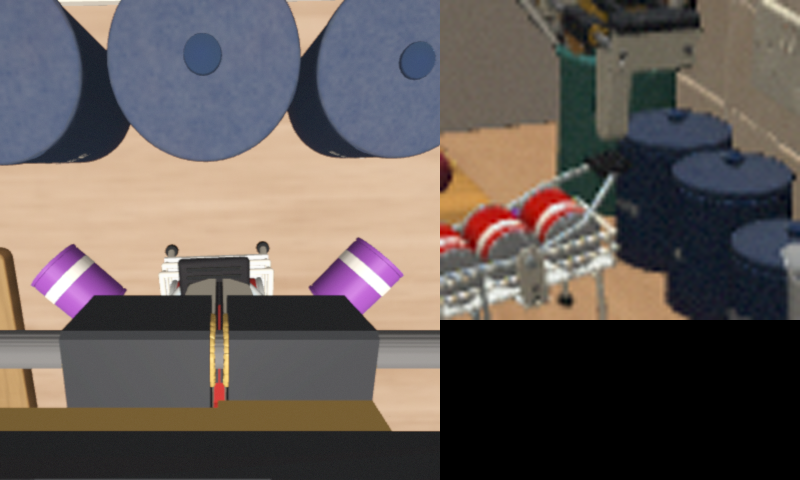

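Paddle at (276,314) in the wrist picture, fingertip centred above it, about 20 mm clear; a 1 mm shift in y remains. Pressing along its arc.

move_arm(rows=[0,0.001,-0.012,0,0,0,0.001,0.001,-0.02,0,0,0,0.003,0.001,-0.025,0,0,0,0.006,0.001,-0.031,0,0,0,0.009,0.001,-0.037,0,0,0,0.012,0.001,-0.044,0,0,0,0.014,0.001,-0.051,0,0,0,0.016,0.001,-0.057,0,0,0,0.016,0.001,-0.06,0,0,0,0.016,0.001,-0.06,0,0,0,0.016,0.001,-0.06,0,0,0,0.016,0.001,-0.06,0,0,0,0.016,0.001,-0.06,0,0,0,0.016,0.001,-0.06,0,0,0])

```text
time_s: 5.82
tool_pos: [0.6473, 0.1452, 0.1152]
tcp_rot: [-3.14, 0.027, -0.004]
contact_force: [-5.1, -2.3, 25.2]
grip_width: 0.0003
gripper_force: 12.2
```

```bash
cat > look.py <<'E'
from fit import *
import sys
s=manip.sense();print(s["tool_pos"],s["time_s"],s["contact_force"])
a=manip.grab_frame("scene")[210:315,225:335,::-1]; b=manip.grab_frame("side")[175:255,270:360,::-1]
o=np.zeros((420,800,3),np.uint8);o[:,:440]=cv2.resize(a,(440,420),interpolation=cv2.INTER_CUBIC);o[:320,440:]=cv2.resize(b,(360,320),interpolation=cv2.INTER_CUBIC)
cv2.imwrite(sys.argv[1],o)
for c in("scene","side"): print([(np.round(d["pixel"]).tolist(),round(d["conf"],2)) for d in manip.boxes_of(c,"red_tin_1")])
p=[.4904,.1464,-.0265]
for x in(-.115,-.063,-.004,.047,.098):
    l=(x,0,.0757+(x+.004)*.176); print(x,[np.round(proj(c,W(p,l))) for c in("scene","side")])
E
python3 look.py pics/p1.png
```

```text
[0.6473 0.1452 0.1152] 5.825 [-5.1317 -2.2513 25.2032]
[([276.0, 228.0], 0.85), ([257.0, 277.0], 0.77), ([247.0, 269.0], 0.65), ([284.0, 301.0], 0.63), ([240.0, 379.0], 0.63), ([254.0, 300.0], 0.58)]
[([251.0, 342.0], 0.85), ([220.0, 305.0], 0.7), ([214.0, 322.0], 0.67)]
-0.115 [array([288., 298.]), array([234., 268.])]
-0.063 [array([276., 290.]), array([230., 283.])]
-0.004 [array([264., 281.]), array([225., 300.])]
0.047 [array([254., 274.]), array([221., 315.])]
0.098 [array([244., 267.]), array([217., 329.])]
```

View pics/p1.png

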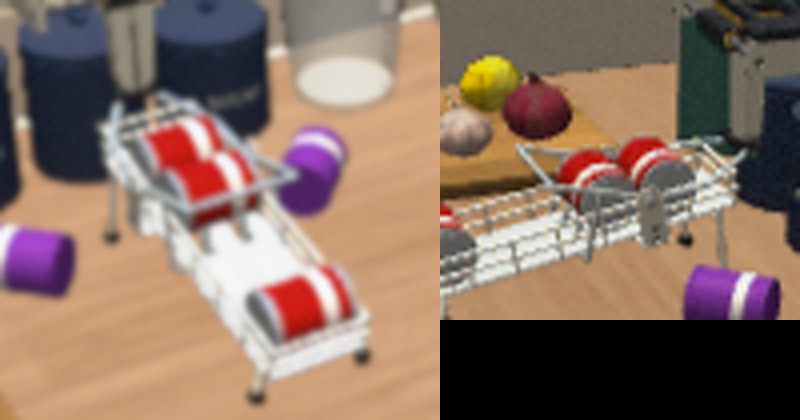

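Tin 1 lies at the front lip, (285,301) in the scene picture, and the pins hold tins 2 and 3, at (257,277) and (247,269). Releasing.

move_arm(rows=[0,0,0.006,0,0,0,-0.003,0,0.014,0,0,0,-0.007,0,0.024,0,0,0,-0.011,0,0.034,0,0,0,-0.014,0,0.044,0,0,0,-0.016,0,0.056,0,0,0,-0.016,0,0.062,0,0,0,-0.016,0,0.062,0,0,0,-0.016,0,0.062,0,0,0,-0.016,0,0.062,0,0,0,-0.016,0,0.062,0,0,0,-0.016,0,0.062,0,0,0,-0.016,0,0.062,0,0,0])

```text
time_s: 7.65
tool_pos: [0.6307, 0.1445, 0.1716]
tcp_rot: [-3.141, 0.027, 0.0]
contact_force: [0.2, 0.7, -0.4]
grip_width: 0.0004
gripper_force: 0.0
```

```bash
python3 look.py pics/p2.png
```

```text
[0.6307 0.1445 0.1716] 7.65 [ 0.1571  0.7197 -0.4386]
[([288.0, 297.0], 0.83), ([275.0, 228.0], 0.76), ([265.0, 283.0], 0.64), ([252.0, 304.0], 0.55), ([254.0, 274.0], 0.5), ([234.0, 388.0], 0.23), ([272.0, 279.0], 0.16)]
[([250.0, 342.0], 0.74), ([222.0, 301.0], 0.59), ([236.0, 266.0], 0.53), ([218.0, 315.0], 0.49)]
-0.115 [array([288., 298.]), array([234., 268.])]
-0.063 [array([276., 290.]), array([230., 283.])]
-0.004 [array([264., 281.]), array([225., 300.])]
0.047 [array([254., 274.]), array([221., 315.])]
0.098 [array([244., 267.]), array([217., 329.])]
```

View pics/p2.png

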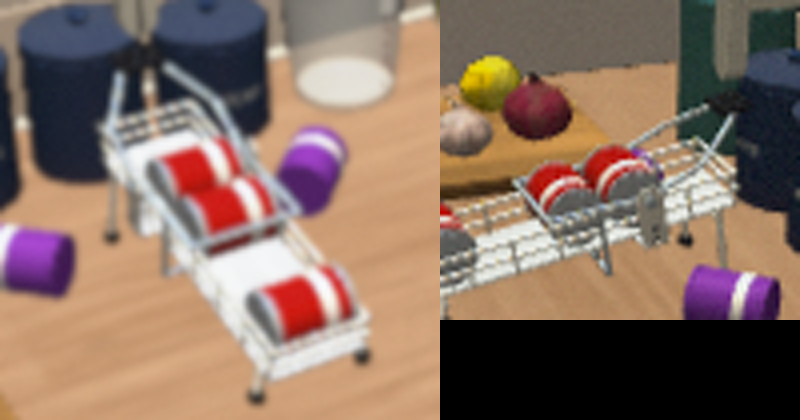

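The rocker is back up, with tin 1 in the tray (288,297), tin 2 at the gate (265,283) and tin 3 behind it (254,274). Second press.

move_arm(rows=[0,0,-0.014,0,0,0,0.001,0,-0.022,0,0,0,0.003,0,-0.027,0,0,0,0.006,0,-0.033,0,0,0,0.009,0,-0.039,0,0,0,0.012,0,-0.046,0,0,0,0.014,0,-0.053,0,0,0,0.016,0,-0.059,0,0,0,0.016,0,-0.062,0,0,0,0.016,0,-0.062,0,0,0,0.016,0,-0.062,0,0,0,0.016,0,-0.062,0,0,0,0.016,0,-0.062,0,0,0,0.016,0,-0.062,0,0,0])

```text
time_s: 9.6
tool_pos: [0.6468, 0.1448, 0.1152]
tcp_rot: [-3.141, 0.027, -0.002]
contact_force: [-7.1, -2.4, 27.3]
grip_width: 0.0001
gripper_force: 12.6
```

```bash
python3 look.py pics/p3.png
```

```text
[0.6468 0.1448 0.1152] 9.6 [-7.0901 -2.3719 27.3181]
[([259.0, 278.0], 0.89), ([272.0, 230.0], 0.88), ([276.0, 292.0], 0.81), ([287.0, 299.0], 0.58), ([254.0, 304.0], 0.56)]
[([247.0, 341.0], 0.82), ([281.0, 340.0], 0.71), ([233.0, 267.0], 0.67), ([219.0, 310.0], 0.67), ([229.0, 283.0], 0.64), ([350.0, 335.0], 0.22)]
-0.115 [array([288., 298.]), array([234., 268.])]
-0.063 [array([276., 290.]), array([230., 283.])]
-0.004 [array([264., 281.]), array([225., 300.])]
0.047 [array([254., 274.]), array([221., 315.])]
0.098 [array([244., 267.]), array([217., 329.])]
```

View pics/p3.png

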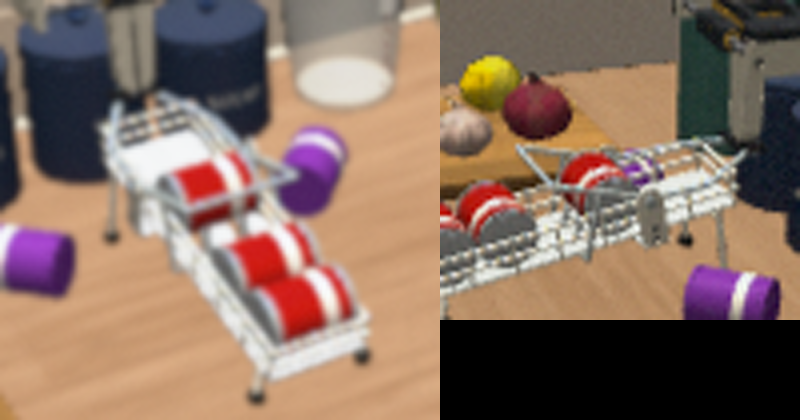

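Two tins are in the tray, (287,299) and (276,292), and the pins hold the third at (259,278). Releasing and rising well clear.

move_arm(rows=[0,0,0.006,0,0,0,-0.003,0,0.014,0,0,0,-0.007,0,0.024,0,0,0,-0.011,0,0.034,0,0,0,-0.014,0,0.044,0,0,0,-0.016,0,0.056,0,0,0,-0.016,0,0.07,0,0,0,-0.016,0,0.1,0,0,0,-0.016,0,0.13,0,0,0,-0.016,0,0.15,0,0,0,-0.016,0,0.15,0,0,0,-0.016,0,0.15,0,0,0,-0.016,0,0.15,0,0,0,-0.016,0,0.15,0,0,0,-0.016,0,0.15,0,0,0,-0.016,0,0.15,0,0,0])

```text
time_s: 11.8
tool_pos: [0.6307, 0.1445, 0.2595]
tcp_rot: [-3.141, 0.027, 0.0]
contact_force: [0.7, -0.7, 0.2]
grip_width: 0.0007
gripper_force: 0.0
```

```bash
python3 look.py pics/p4.png
```

```text
[0.6307 0.1445 0.2595] 11.8 [ 0.7055 -0.7442  0.2244]
[([276.0, 291.0], 0.8), ([287.0, 300.0], 0.76), ([254.0, 301.0], 0.75), ([273.0, 231.0], 0.61), ([265.0, 281.0], 0.6)]
[([250.0, 342.0], 0.75), ([234.0, 267.0], 0.69), ([223.0, 300.0], 0.54), ([236.0, 281.0], 0.52)]
-0.115 [array([288., 298.]), array([234., 268.])]
-0.063 [array([276., 290.]), array([230., 283.])]
-0.004 [array([264., 281.]), array([225., 300.])]
0.047 [array([254., 274.]), array([221., 315.])]
0.098 [array([244., 267.]), array([217., 329.])]
```

View pics/p4.png

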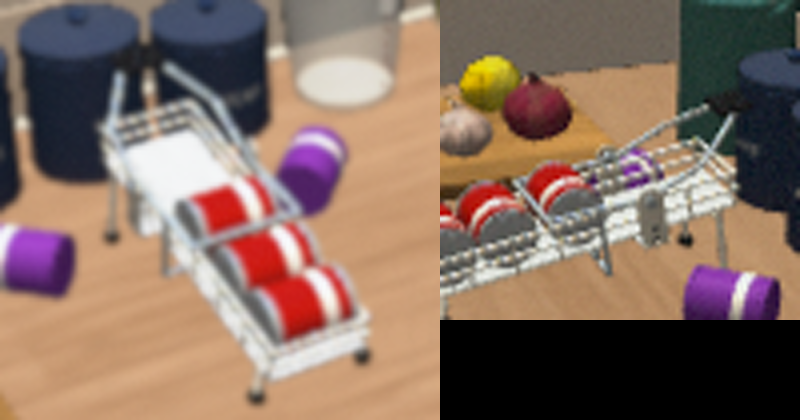

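The rocker is up, with tins in the tray at (287,300) and (276,291) and the third at the gate (265,281), all at the predicted pixels. Handing in.

```bash
python3 -c "
from bench import manip
print(manip.sign_off())"
```

```text
the job is handed in; nothing more can be done
None
```

I let two red tins out into the front tray one at a time; in the last pictures the third was at the gate and the rocker back up, and I handed the job in after about 12 s of robot time (no verdict was returned).

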